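Tip out the bolt dip box

TASK

Two flip-top boxes with handle bars hang on pivots over catch trays. Swing the deep one, the larger of the two, all the way over, away from you, so that its lid falls open and both bolts drop into the tray below; leave it upside down.

Things in the scene. Friction and masses are not known exactly. Their poses are not given: they have to be found in the camera images.
- deep_stand: Fixed stand of the deep box, left or right; an equal stand opposite has a shallow box, 70 wide, 40 deep. Origin: table level under the pivot; x the way the box tips (away from robot), y along the pivot, z up. Aluminium tray: x -50 to 130, y -65 to 65, walls 35 high, 4 thick. Grey uprights 34 x 6, 170 high, at x 0, y +-68; pivot 150 up. All mm.
- deep_box (a joint): Tilt q of the deep steel box, rad: 0 upright, 2.45 turned over away from robot; starts at 0 to 0.25. Stiff, stays put, 3 to 5 N at the bar. Box 70 (x) x 110 x 80 deep, centred on the pivot. Round handle bar, 12 dia, 80 long, parallel to the pivot, turns with it: middle at x = 120 sin(q-0.96), y 0, z = 150 + 120 cos(q-0.96) mm in the stand's frame; on two 9 mm rods from y +-60 at the pivot.
- bolt_a: Dark steel hexagon-head bolt, one of two hidden, loose, in the deep box, standing on their heads: head 26 wide, 10 high, shank 16 dia, 46 mm long in all, about 0.08 kg. Origin: centre of the head's outer face, z along the shank. The box's 4 mm steel lid is hinged on its near (-x) top edge, swings freely and falls open when the box is turned over.
- bolt_b: The other bolt, just like bolt_a, beside it in the deep box. Origin: centre of the head's outer face, z along the shank.

How it is judged (in metres and radians):
At the end, for the whole second after the job is handed in: The deep box is left turned over by more than 2.2 rad (126 degrees; its stop is at 2.45) and both bolts lie at rest in the tray under it, inside the tray's outline and less than 60 mm above the table (value of joint deep_box above 2.2 rad and x of bolt_a in the frame of deep_stand between -0.05 and 0.13 m and y of bolt_a in the frame of deep_stand between -0.065 and 0.065 m and z of each of bolt_a, bolt_b in the frame of deep_stand below 0.06 m and linear speed of each of bolt_a, bolt_b below 0.05 m/s and x of bolt_b in the frame of deep_stand between -0.05 and 0.13 m and y of bolt_b in the frame of deep_stand between -0.065 and 0.065 m); the robot touches nothing.
It also fails if it takes over 42 s, if anything falls off the work surface, if the arm or the gripper's body presses on something with over 40 N, if the wrist force passes 120 N, or if a joint passes its speed limit or range.

ROBOT

A 6-joint arm with a two-finger parallel gripper is mounted at the origin on the work surface. World frame = base frame: x ahead of the robot, y to its left, z up, the work surface at z = 0. Lengths are in m, angles in degrees, forces in N, time in s.
With the tool pointing down it reaches from about 0.2 to 0.875 m from the base axis. Payload 3.4 kg.
Tool frame: the origin (TCP) lies at the very end of the fingers, on their centre line; the grasp point (between the pads) lies 19 mm behind it (robot.grasp_offset is the distance from the TCP to the grasp point, in m); y points along the fingers, z is the direction in which the jaws open and shut, and the axes are right-handed (so a half turn about y gives the same grasp; the last joint's range is limited). The gripper opens to 94 mm and grips with 3 to 60 N. Pads are 16 mm wide; open, the fingers measure 119 mm over their backs; the gripper's body (75 mm by 177 mm) begins 78 mm behind the grasp point.
Start: joints at [-76.776, 15.808, 86.224, -0, 77.962, -6.933], TCP at [0.198, -0.54, 0.205] pointing down, gripper open.
Joint ranges: [-165.64, 165.64], [-43.16, 119.46], [12.63, 154.43], [-67.54, 247.53], [6.08, 155.33], [-154.97, 154.97]. Speed limits (degrees/s): [147.25, 147.25, 180, 180, 180, 180].

INTERFACE

Orientations are given as [roll, pitch, yaw] about the fixed x, y, z axes, in that order (R = Rz(yaw) Ry(pitch) Rx(roll)).
In Python, from bench import robot gives the robot as it stands.
- The arm moves only by the tool drive_tool, never from a script. Its argument "series" is a list of rows, each a list of 4 numbers: the shift along the tool's x, y, z in units of 12 cm (1.0 is 12 cm), then the turn about the tool's y in units of 180 degrees (1.0 is 180 degrees). In form: [[x, y, z, twist], ...]. A call has 1 to 10 rows; each row shifts and turns the pose as measured when the row begins, along the tool's axes as they then stand; what a row does not reach is not made up. A row lasts 1/10 s, in which the tool goes at most 50 mm and 8.59 degrees, less where a joint would pass 70% of its speed; a pose out of reach is approached as far as the arm can. A call with a number of a shift or a turn outside -1 to 1 is refused whole. A call with a gripper value outside its range is refused whole. "grip" is the opening, from -1 (shut) to 1 (fully open), so that 0 is half open, set as the call begins (left out, the last holds). The fingers move at their own pace and stop on an object; the grip force is fixed at half the most. Time passes only in rows, so rows that do not move let the fingers close. It gives the time, the measured TCP pose, the force and the opening at its end, in the units of the state.
- robot.get_obs(): the state, without advancing time (a new reading comes with each control period).
- robot.get_image(name): name is "side" or "top" or "wrist"; returns a dict with "image" (420x560x3 uint8, red, green, blue), "mtx" (3x3 intrinsics, pixels), "dist" ([k1, k2, p1, p2, k3] as OpenCV has them; the pictures are not rectified), "R" (3x3) and "t" (3): a world point X has camera coordinates R X + t; the wrist camera has in their place "hand_eye" (4x4, takes a point from camera to tool coordinates, whose origin is the TCP and whose axes are the tool frame's). Camera axes: x right, y down, z forward; pixel columns grow to the right and rows downward; lengths in m; the calibration is good to about 2 mm. A picture is of the moment at which its call begins: read the wrist's pose just before it. There is no depth.
- robot.sign_off(): hands the job in, once; it reports no verdict.
The state is a dict: "clock": time; "joint_positions": joint angles; "joint_vel": joint speeds; "joint_efforts": joint torques, N m; "position": TCP position; "tool_rot": TCP orientation; "contact_force": force on the tool from outside, world axes, zero at the start; "wrist_torque": the same for the moment, N m; "gripper_width": opening from 0.0 (shut) to 1.0 (fully open).
Only numpy, scipy, OpenCV 4.12 (cv2) and the standard library are available. Lean on these libraries where they do the work, as an engineer would, in place of code of your own. Each camera call takes 0.05 s, during which the arm holds its last target.

## Working session

There is one attempt and no reset: what is moved stays moved. The work goes in short steps, Python scripts to look and compute and a tool call to move; the robot and the scene stay as the last step left them, time stands still between calls to the robot, and variables do not carry over. Pictures are saved under pics/ and viewed, and the job is handed in when it is done.

Besides the shell and the picture viewer there is one more tool, called after "Call:" by a JSON object that holds its "op" and its "data". drive_tool: Moves the arm, as the interface text tells. Its arguments: {"type":"object","properties":{"series":{"type":"array","items":{"type":"array","items":{"type":"number"}}},"grip":{"type":"number"}},"required":["series"]}

```bash
ls; mkdir -p pics
python3 - <<'E'
from bench import robot
import cv2
o=robot.get_obs(); print(o)
for n in ["side","top"]:
    d=robot.get_image(n); cv2.imwrite(f"pics/{n}0.png",d["image"][:,:,::-1])
    print(n,d["mtx"].tolist(),d["dist"],d["R"].tolist(),d["t"])
E
```

```text
pics
{'clock': 0.0, 'joint_positions': array([-7.67749318e+01,  1.58478242e+01,  8.62929461e+01, -1.71676980e-03,
        7.79623039e+01, -6.93342227e+00]), 'joint_vel': array([-0.02958628,  0.0035632 ,  0.07508987, -0.03954744,  0.01108328,
       -0.01473215]), 'joint_efforts': array([-9.46301793e-05, -4.04590738e+01, -2.37229192e+01,  6.99785259e-02,
        3.44186404e-02, -1.33376352e-04]), 'position': array([ 0.1980053 , -0.53923917,  0.20461855]), 'tool_rot': array([-9.01025231e+01,  1.07765960e-02, -1.59841160e+02]), 'contact_force': array([ 0.16124935,  0.28017146, -0.11442085]), 'wrist_torque': array([-0.0624242 , -0.04077612, -0.03778521]), 'gripper_width': 0.999939432452098}
side [[380.3018478382625, 0.0, 279.3099507948001], [0.0, 380.3018478382625, 208.59643832158224], [0.0, 0.0, 1.0]] [-0.0443067  0.         0.         0.         0.       ] [[0.9335623105351334, -0.3583339559452506, 0.007628129844851202], [-0.2657045110585914, -0.7062064001996881, -0.6562572918605271], [0.24054630562828772, 0.6106302451841256, -0.7544986272452436]] [-0.50107726  0.20393069  0.64659715]
top [[427.62598777196723, 0.0, 284.0941088571025], [0.0, 427.62598777196723, 207.59496527226636], [0.0, 0.0, 1.0]] [-0.07579813  0.          0.          0.          0.        ] [[-0.027002326042604805, -0.9991278240045085, -0.0318506779881498], [-0.9972993593508503, 0.029102529515250473, -0.0674316736719291], [0.0682997966810475, 0.029943848714384064, -0.9972153747799406]] [0.02541302 0.53356916 0.83149203]
```

View pics/side0.png

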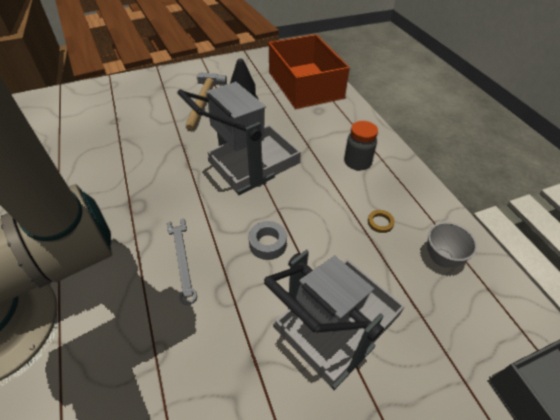

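View pics/top0.png

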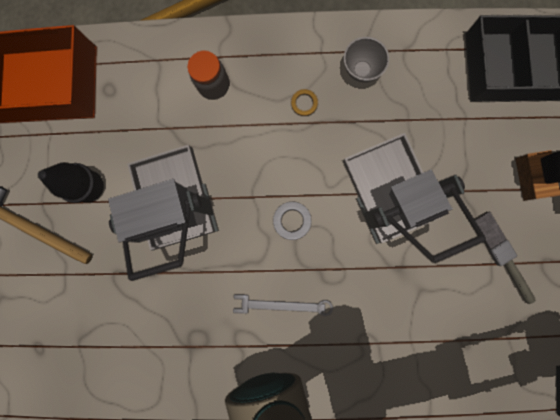

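Run:
```python
import cv2
t=cv2.imread("pics/top0.png")[130:295,85:240]; cv2.imwrite("pics/topc.png",cv2.resize(t,None,fx=3.6,fy=3.6,interpolation=cv2.INTER_CUBIC))
t=cv2.imread("pics/side0.png")[65:200,165:315]; cv2.imwrite("pics/sidec.png",cv2.resize(t,None,fx=4,fy=4,interpolation=cv2.INTER_CUBIC))
```

```text
(no output)
```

View pics/topc.png

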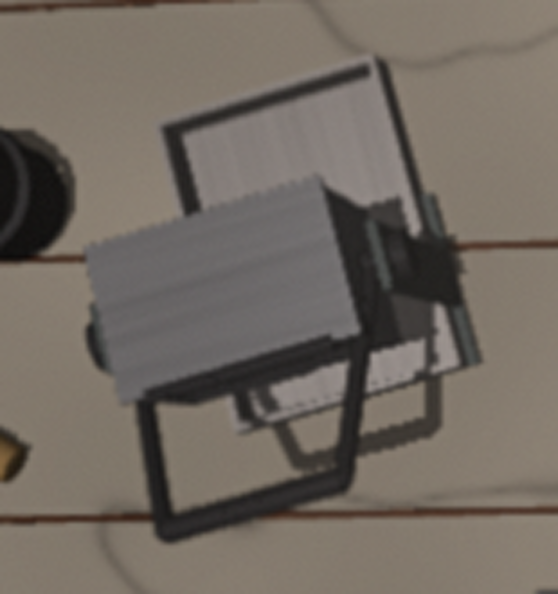

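View pics/sidec.png

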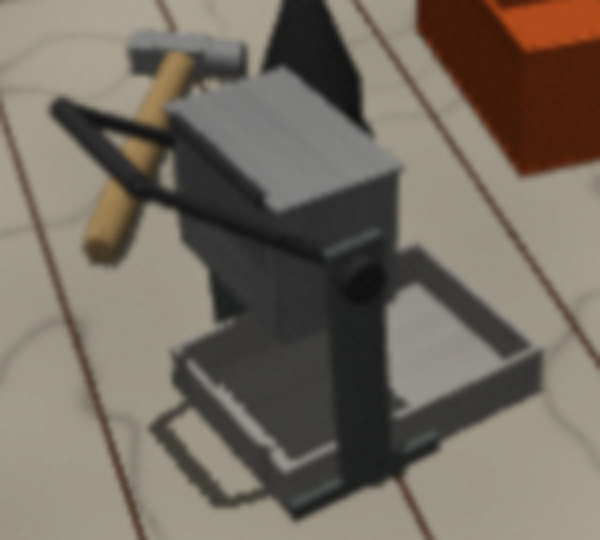

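```bash
cat > fit.py <<'E'
import numpy as np,cv2
from scipy.optimize import least_squares
from bench import robot
def local(q):
    bar=lambda y:[120*np.sin(q-.96),y,150+120*np.cos(q-.96)]
    lid=lambda x,y,z=42:[x*np.cos(q)+z*np.sin(q),y,150-x*np.sin(q)+z*np.cos(q)]
    return bar,lid
def P(p):
    x,y,yaw,q=p; bar,lid=local(q)
    T=[(130,65,35),(130,-65,35),bar(40),bar(-40),lid(35,55),lid(35,-55),lid(-35,-55),lid(-35,55)]
    S=[bar(40),bar(-40),(130,-65,35),(-50,-65,35),(-50,65,35),(130,65,35),(-17,-71,170),(17,-71,170),lid(-35,55),lid(35,55),lid(35,-55),lid(-35,-55)]
    c,s=np.cos(yaw),np.sin(yaw);R=np.array([[c,-s,0],[s,c,0],[0,0,1]])
    f=lambda A:(np.array(A,float)/1000)@R.T+[x,y,0]
    return f(T),f(S)
if __name__=="__main__":
    top=np.array([(165,127),(378,57),(165,530),(345,480),(88,248),(322,178),(360,335),(120,403)])/3.6+[85,130]
    side=np.array([(62,106),(140,186),(542,350),(290,468),(177,352),(415,250),(325,252),(380,232),(170,105),(285,68),(400,168),(270,208)])/4+[165,65]
    D={n:robot.get_image(n) for n in("top","side")}
    pr=lambda n,X:cv2.projectPoints(X,cv2.Rodrigues(D[n]["R"])[0],D[n]["t"],D[n]["mtx"],D[n]["dist"])[0][:,0]
    def res(p):
        a,b=P(p); return np.concatenate([(pr("top",a)-top).ravel(),(pr("side",b)-side).ravel()])
    r=least_squares(res,[.5,.25,.2,.1],loss="soft_l1")
    print(r.x,np.degrees(r.x[2:])); print(res(r.x).reshape(-1,2).round(1).tolist()); a,b=P(r.x); print(a[2:4])
E
python3 fit.py
```

```text
[0.5226309  0.22532637 0.2508753  0.05387297] [14.37409613  3.08669364]
[[-2.6, -2.6], [-0.3, -1.5], [0.1, -0.5], [-0.3, -0.6], [1.0, -0.1], [-0.2, 0.4], [-0.3, -1.6], [1.5, -1.8], [-1.2, 0.1], [-1.6, -0.1], [-0.1, -0.2], [-2.5, 1.3], [-2.5, -1.6], [0.7, -2.6], [-0.6, 1.2], [0.3, 0.1], [-1.3, 0.5], [-0.8, 1.1], [-1.0, 0.3], [1.0, 0.7]]
[[0.42120317 0.24062568 0.22401586]
 [0.44106333 0.16313004 0.22401586]]
```

Call:
{"op": "drive_tool", "data": {"series": [[0,-0.1,0,-0.047],[0,-0.1,0,-0.047],[0,-0.1,0,-0.047],[0,-0.1,0,-0.047],[0,-0.1,0,-0.047],[0,-0.1,0,-0.047],[0,-0.1,0,-0.047],[0,-0.1,0,-0.047],[0,-0.1,0,-0.047],[0,-0.1,0,-0.047]], "grip": 0}}

```text
clock: 1.2
position: [0.1975, -0.537, 0.3243]
tool_rot: [-90.0, 0.7, -73.7]
contact_force: [0.8, 0.4, 0.5]
gripper_width: 0.499
```

```bash
cat > go.py <<'E'
import numpy as np,sys
from scipy.spatial.transform import Rotation as Ro
from bench import robot
o=robot.get_obs(); R=Ro.from_euler("xyz",o["tool_rot"],degrees=True).as_matrix()
p=o["position"]; print(o["clock"].__round__(2),"p",p.round(4),"F",o["contact_force"].round(1),"w",round(o["gripper_width"],3),"j",o["joint_positions"].round(0))
h=np.degrees(np.arctan2(R[1,2],R[0,2])); print("zhead",h.round(2),"tool y",R[:,1].round(3))
X,Y,YAW=.5226,.2253,.2509
c,s=np.cos(YAW),np.sin(YAW);Rs=np.array([[c,-s,0],[s,c,0],[0,0,1]])
g=p+.019*-R[:,1]; l=Rs.T@(g-[X,Y,0]); th=np.arctan2(l[0],l[2]-.15)
print("grasp in stand mm",(l*1e3).round(1),"r",round(1e3*np.hypot(l[0],l[2]-.15),1),"q",round(th+.96,3))
if len(sys.argv)>3:
    t=np.array([float(a) for a in sys.argv[1:4]])/1000  # grasp target, stand frame mm
    d=R.T@(Rs@(t-l)); print("shift units",(d/.12).round(3),"twist to align",((h-np.degrees(YAW)+90)%180-90)/180)
E
python3 go.py -94.5 0 320
```

```text
1.2 p [ 0.1975 -0.537   0.3243] F [0.8 0.4 0.5] w 0.499 j [-77.  14.  73.   0.  94. -93.]
zhead 16.32 tool y [-0.003  0.012 -1.   ]
grasp in stand mm [-504.2 -657.9  343.3] r 540.0 q -0.245
shift units [-5.361  0.264  3.598] twist to align 0.010779439247711922
```

Call:
{"op": "drive_tool", "data": {"series": [[-0.33,0,0.222,0.001],[-0.33,0,0.222,0.001],[-0.33,0,0.222,0.001],[-0.33,0,0.222,0.001],[-0.33,0,0.222,0.001],[-0.33,0,0.222,0.001],[-0.33,0,0.222,0.001],[-0.33,0,0.222,0.001],[-0.33,0,0.222,0.001],[-0.33,0,0.222,0.001]]}}

```text
clock: 2.2
position: [0.351, -0.0747, 0.327]
tool_rot: [-89.8, 0.6, -76.2]
contact_force: [0.5, -0.9, -0.1]
gripper_width: 0.503
```

```bash
python3 go.py -94.5 0 320
```

```text
2.2 p [ 0.351  -0.0747  0.327 ] F [ 0.5 -0.9 -0.1] w 0.503 j [-24.  -6.  94.   1.  92. -38.]
zhead 13.81 tool y [ 0.001  0.01  -1.   ]
grasp in stand mm [-240.8 -248.1  346. ] r 310.5 q 0.072
shift units [-2.078  0.241  1.198] twist to align -0.003142722086380445
```

Call:
{"op": "drive_tool", "data": {"series": [[-0.34,0,0.196,0],[-0.34,0,0.196,0],[-0.34,0,0.196,0],[-0.34,0,0.196,0],[-0.34,0,0.196,0],[-0.3,0,0.17,0],[0,0,0,0],[0,0,0,0]]}}

```text
clock: 3.0
position: [0.4277, 0.2091, 0.3291]
tool_rot: [-89.7, 0.5, -75.6]
contact_force: [-0.4, -0.7, 0.1]
gripper_width: 0.502
```

```bash
python3 go.py -94.5 0 320
python3 - <<'E'
from bench import robot
import cv2
d=robot.get_image("wrist"); cv2.imwrite("pics/w1.png",d["image"][:,:,::-1]); print(d["hand_eye"].round(4).tolist())
d=robot.get_image("side"); cv2.imwrite("pics/s1.png",d["image"][:,:,::-1])
E
```

```text
3.0 p [0.4277 0.2091 0.3291] F [-0.4 -0.7  0.1] w 0.502 j [17.  4. 84.  0. 92.  3.]
zhead 14.41 tool y [ 0.004  0.01  -1.   ]
grasp in stand mm [-96.    7.7 348.1] r 220.2 q 0.509
shift units [0.066 0.234 0.011] twist to align 0.00020544670776487806
[[0.0008, 0.9667, 0.256, -0.0739], [-0.0003, -0.256, 0.9667, -0.1787], [1.0, -0.0008, 0.0001, 0.0006], [0.0, 0.0, 0.0, 1.0]]
```

View pics/w1.png

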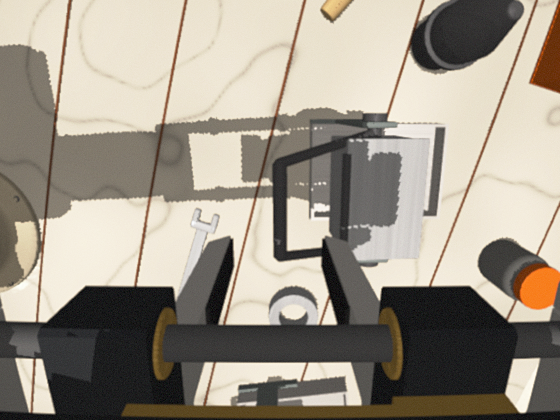

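View pics/s1.png

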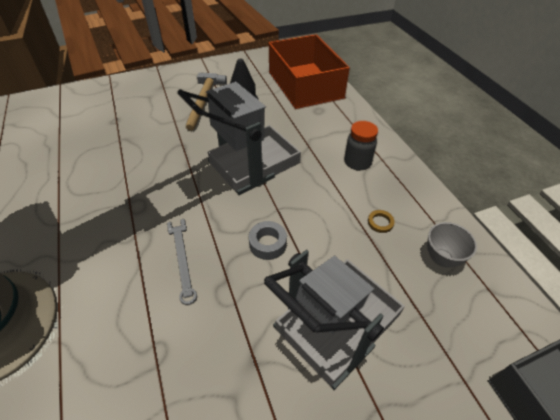

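Run:
```python
from bench import robot
import numpy as np,cv2
from scipy.spatial.transform import Rotation as Ro
o=robot.get_obs(); R=Ro.from_euler("xyz",o["tool_rot"],degrees=True).as_matrix()
d=robot.get_image("wrist");H=np.linalg.inv(d["hand_eye"])
W=np.array([[0.4212,0.2406,0.224],[0.44106,0.16313,0.224]])
T=(W-o["position"])@R; C=T@H[:3,:3].T+H[:3,3]
print(cv2.projectPoints(C,np.zeros(3),np.zeros(3),d["mtx"],d["dist"])[0][:,0])
im=d["image"][120:300,220:480,::-1]; cv2.imwrite("pics/w2.png",cv2.resize(im,None,fx=3,fy=3,interpolation=cv2.INTER_CUBIC))
```

```text
[[277.60010986 163.21570361]
 [277.82438779 256.64551981]]
```

View pics/w2.png

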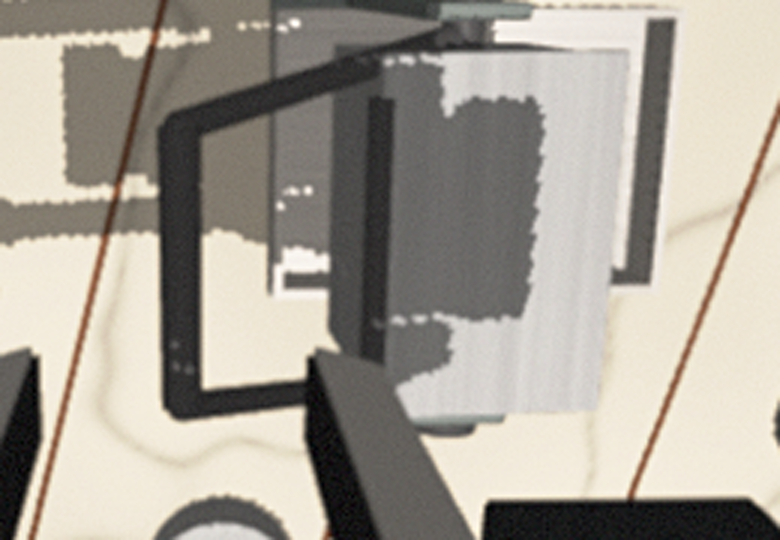

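Call:
{"op": "drive_tool", "data": {"series": [[0.06,0.2,0.025,0],[0,0.2,0,0],[0,0.2,0,0],[0,0.2,0,0],[0,0.2,0,0],[0,0,0,0],[0,0,0,0]]}}

```text
clock: 3.85
position: [0.4343, 0.1917, 0.2098]
tool_rot: [-89.2, 0.4, -76.7]
contact_force: [-0.1, 0.1, 0.8]
gripper_width: 0.498
```

```bash
python3 go.py -92.5 0 224
python3 - <<'E'
from bench import robot
import cv2
d=robot.get_image("side"); cv2.imwrite("pics/s2.png",cv2.resize(d["image"][20:200,120:320,::-1],None,fx=3,fy=3))
E
```

```text
3.85 p [0.4343 0.1917 0.2098] F [-0.1  0.1  0.8] w 0.498 j [15.  6. 98.  0. 75.  2.]
zhead 13.25 tool y [ 0.013  0.009 -1.   ]
grasp in stand mm [-94.2 -10.7 228.8] r 122.8 q 0.086
shift units [-0.089  0.041  0.012] twist to align -0.006280176632609467
```

View pics/s2.png

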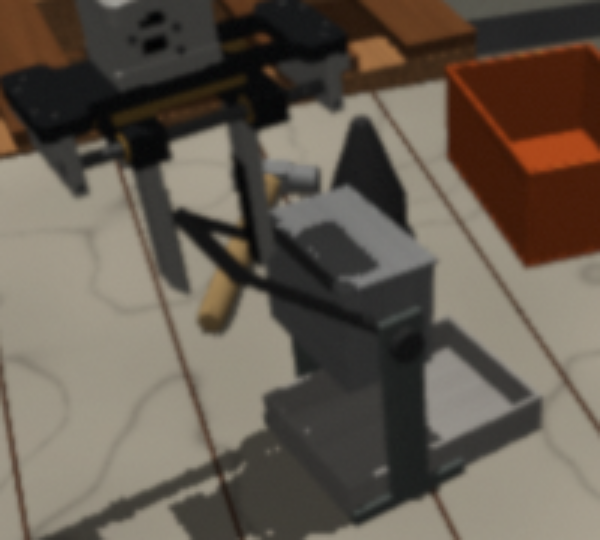

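Call:
{"op": "drive_tool", "data": {"series": [[-0.089,0.04,0.01,-0.006],[0,0,0,0]]}}

```text
clock: 4.1
position: [0.4345, 0.2029, 0.2074]
tool_rot: [-88.9, 0.4, -75.7]
contact_force: [0.4, -0.3, 0.3]
gripper_width: 0.498
```

Call:
{"op": "drive_tool", "data": {"series": [[0,0,0,0],[0,0,0,0],[0,0,0,0],[0,0,0,0],[0,0,0,0],[0,0,0,0]], "grip": -1}}

```text
clock: 4.7
position: [0.4321, 0.2031, 0.209]
tool_rot: [-89.1, 0.3, -75.6]
contact_force: [3.4, 2.1, -2.6]
gripper_width: 0.116
```

```bash
python3 go.py -92.5 0 224
```

```text
4.7 p [0.4321 0.2031 0.209 ] F [ 3.4  2.1 -2.6] w 0.116 j [17.  7. 98.  0. 75.  2.]
zhead 14.44 tool y [ 0.014  0.01  -1.   ]
grasp in stand mm [-93.5   0.9 228. ] r 121.8 q 0.085
shift units [0.007 0.034 0.007] twist to align 0.00037672749912947743
```

Call:
{"op": "drive_tool", "data": {"series": [[0,-0.06,0.053,0],[0,-0.056,0.057,0],[0,-0.051,0.062,0],[0,-0.046,0.065,0]]}}

```text
clock: 5.1
position: [0.4539, 0.2089, 0.2327]
tool_rot: [-90.1, 0.4, -75.6]
contact_force: [-4.8, -0.5, -1.9]
gripper_width: 0.115
```

```bash
sed -i 's/g=p+.019\*-R\[:,1\]/g=p+.016*-R[:,1]/' go.py
cat >> go.py <<'E'
if len(sys.argv)==3:  # n rows, dtheta
    n,dt=int(sys.argv[1]),float(sys.argv[2]); a=l[[0,2]]
    for k in range(1,n+1):
        b=np.array([.12*np.sin(th+k*dt),.15+.12*np.cos(th+k*dt)])
        e=R.T@(Rs@np.array([b[0]-a[0],-l[1]/n,b[1]-a[1]]))/.12; a=b; print(e.round(3).tolist())
E
python3 go.py 5 .08
```

```text
5.1 p [0.4539 0.2089 0.2327] F [-4.8 -0.5 -1.9] w 0.115 j [16.  8. 92.  0. 80.  2.]
zhead 14.45 tool y [-0.004  0.006 -1.   ]
grasp in stand mm [-70.6   1.1 248.7] r 121.3 q 0.339
[0.002, -0.035, 0.073]
[0.002, -0.039, 0.07]
[0.002, -0.033, 0.073]
[0.002, -0.027, 0.075]
[0.002, -0.021, 0.077]
```

Tracking well with low forces. Continue.

Call:
{"op": "drive_tool", "data": {"series": [[0,-0.035,0.073,0],[0,-0.039,0.07,0],[0,-0.033,0.073,0],[0,-0.027,0.075,0],[0,-0.021,0.077,0]]}}

```text
clock: 5.6
position: [0.4915, 0.219, 0.2542]
tool_rot: [-91.3, 0.4, -75.5]
contact_force: [-5.4, -1.7, 1.2]
gripper_width: 0.117
```

```bash
python3 go.py 5 .09
```

```text
5.6 p [0.4915 0.219  0.2542] F [-5.4 -1.7  1.2] w 0.117 j [16. 12. 85.  0. 85.  2.]
zhead 14.48 tool y [-0.023  0.001 -1.   ]
grasp in stand mm [-31.3   1.5 270.1] r 124.2 q 0.705
[0.003, 0.013, 0.097]
[0.002, -0.013, 0.089]
[0.003, -0.005, 0.09]
[0.003, 0.003, 0.09]
[0.003, 0.011, 0.089]
```

Call:
{"op": "drive_tool", "data": {"series": [[0,0.005,0.092,0],[0,-0.008,0.089,0],[0,-0.005,0.09,0],[0,0.003,0.09,0],[0,0.011,0.089,0]]}}

```text
clock: 6.1
position: [0.5433, 0.2326, 0.2584]
tool_rot: [-91.7, 0.4, -75.5]
contact_force: [-4.1, -1.0, -0.7]
gripper_width: 0.119
```

```bash
python3 go.py 5 .09
```

```text
6.1 p [0.5433 0.2326 0.2584] F [-4.1 -1.  -0.7] w 0.119 j [16. 17. 77.  0. 87.  2.]
zhead 14.51 tool y [-0.03 -0.   -1.  ]
grasp in stand mm [ 22.3   1.8 274.4] r 126.4 q 1.137
[0.004, 0.07, 0.08]
[0.003, 0.025, 0.086]
[0.003, 0.033, 0.084]
[0.004, 0.04, 0.08]
[0.004, 0.047, 0.077]
```

Call:
{"op": "drive_tool", "data": {"series": [[0,0.05,0.08,0],[0,0.045,0.086,0],[0,0.035,0.084,0],[0,0.04,0.08,0],[0,0.047,0.077,0]]}}

```text
clock: 6.6
position: [0.5938, 0.2459, 0.2367]
tool_rot: [-91.5, 0.4, -75.5]
contact_force: [-6.1, -1.3, 1.8]
gripper_width: 0.121
```

```bash
python3 go.py 5 .09
```

```text
6.6 p [0.5938 0.2459 0.2367] F [-6.1 -1.3  1.8] w 0.121 j [16. 22. 73.  0. 87.  1.]
zhead 14.52 tool y [-0.028  0.001 -1.   ]
grasp in stand mm [ 74.5   2.2 252.7] r 126.9 q 1.588
[0.004, 0.101, 0.039]
[0.004, 0.06, 0.067]
[0.004, 0.066, 0.061]
[0.004, 0.071, 0.055]
[0.004, 0.076, 0.048]
```

Take a look at the state before the downward part.

Run:
```python
from bench import robot
import cv2
d=robot.get_image("side"); cv2.imwrite("pics/s3.png",cv2.resize(d["image"][20:200,120:320,::-1],None,fx=3,fy=3))
```

```text
(no output)
```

View pics/s3.png

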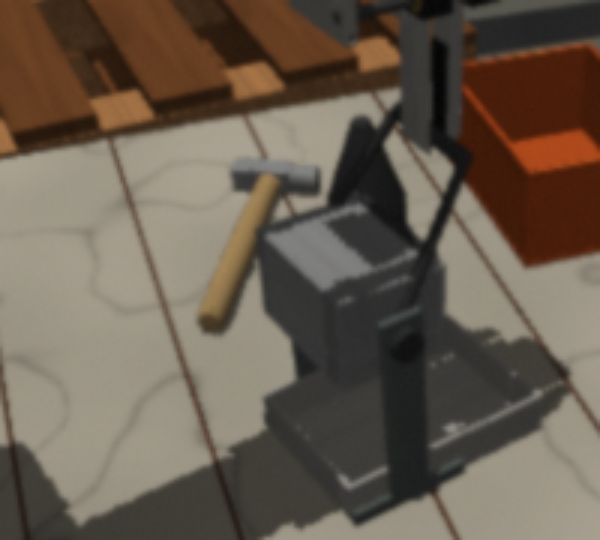

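Call:
{"op": "drive_tool", "data": {"series": [[0,0.09,0.05,0],[0,0.07,0.065,0],[0,0.07,0.06,0],[0,0.071,0.055,0],[0,0.076,0.048,0]]}}

```text
clock: 7.15
position: [0.6291, 0.2552, 0.1923]
tool_rot: [-91.3, 0.4, -75.5]
contact_force: [-5.3, -1.6, 3.5]
gripper_width: 0.119
```

```bash
python3 go.py 5 .08
```

```text
7.15 p [0.6291 0.2552 0.1923] F [-5.3 -1.6  3.5] w 0.119 j [16. 26. 72.  0. 83.  1.]
zhead 14.52 tool y [-0.024  0.001 -1.   ]
grasp in stand mm [111.    2.4 208.3] r 125.3 q 2.047
[0.005, 0.093, -0.003]
[0.005, 0.074, 0.03]
[0.005, 0.076, 0.024]
[0.005, 0.078, 0.018]
[0.005, 0.079, 0.012]
```

Call:
{"op": "drive_tool", "data": {"series": [[0,0.09,0.02,0],[0,0.075,0.026,0],[0,0.076,0.022,0],[0,0.078,0.015,0]]}}

```text
clock: 7.55
position: [0.6391, 0.2575, 0.153]
tool_rot: [-91.3, 0.4, -75.5]
contact_force: [-4.2, -1.7, 4.4]
gripper_width: 0.116
```

```bash
python3 go.py 3 .05;python3 - <<'E'
from bench import robot
import cv2
d=robot.get_image("side"); cv2.imwrite("pics/s4.png",cv2.resize(d["image"][20:200,120:320,::-1],None,fx=3,fy=3))
d=robot.get_image("top"); cv2.imwrite("pics/t4.png",cv2.resize(d["image"][100:300,60:280,::-1],None,fx=3,fy=3))
E
```

```text
7.55 p [0.6391 0.2575 0.153 ] F [-4.2 -1.7  4.4] w 0.116 j [16. 28. 74.  0. 79.  1.]
zhead 14.52 tool y [-0.023  0.    -1.   ]
grasp in stand mm [121.2   2.2 169. ] r 122.7 q 2.376
[0.006, 0.053, -0.015]
[0.006, 0.05, 0.005]
[0.006, 0.05, 0.003]
```

View pics/s4.png

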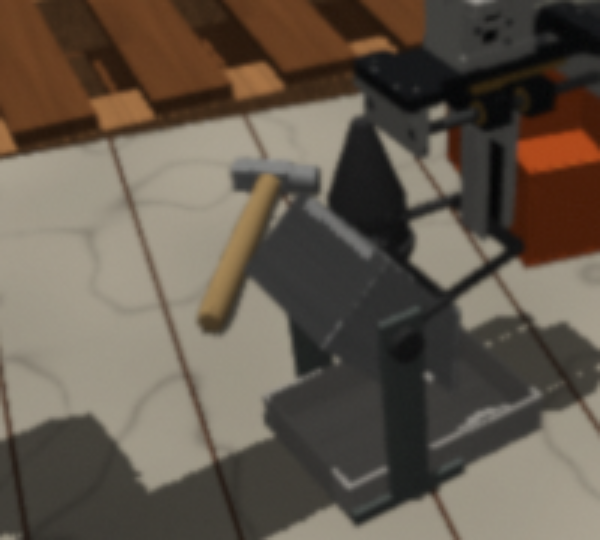

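View pics/t4.png

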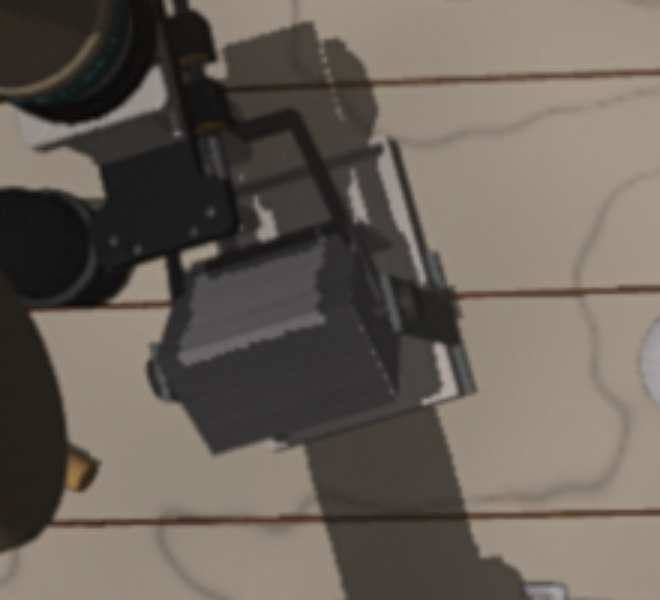

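Call:
{"op": "drive_tool", "data": {"series": [[0,0.06,-0.005,0],[0,0.05,0.003,0],[0,0.05,0,0],[0,0.03,0,0]]}}

```text
clock: 8.05
position: [0.6394, 0.2575, 0.1509]
tool_rot: [-90.4, 0.3, -75.4]
contact_force: [-4.5, -2.4, 7.6]
gripper_width: 0.12
```

```bash
python3 go.py 3 .05;python3 - <<'E'
from bench import robot
import cv2
d=robot.get_image("side"); cv2.imwrite("pics/s5.png",cv2.resize(d["image"][20:200,120:320,::-1],None,fx=3,fy=3))
E
```

```text
8.05 p [0.6394 0.2575 0.1509] F [-4.5 -2.4  7.6] w 0.12 j [16. 28. 75.  0. 77.  1.]
zhead 14.56 tool y [-0.008  0.004 -1.   ]
grasp in stand mm [121.2   2.1 166.9] r 122.4 q 2.392
[0.006, 0.052, -0.014]
[0.006, 0.05, 0.003]
[0.006, 0.05, 0.001]
```

View pics/s5.png

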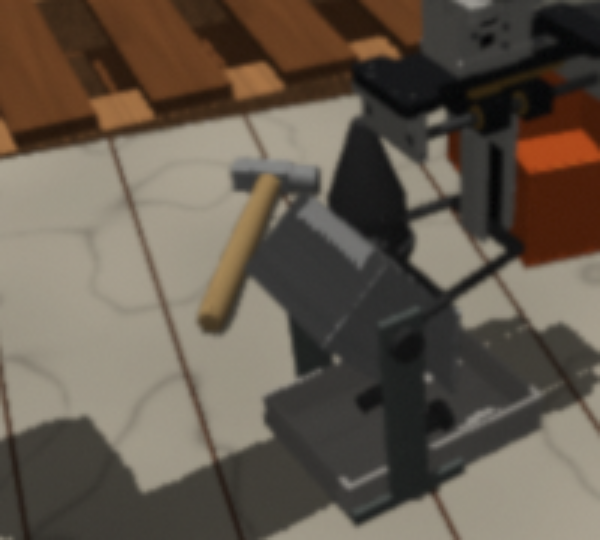

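Call:
{"op": "drive_tool", "data": {"series": [[0,0,0,0],[0,0,0,0],[0,0,0,0],[0,0,0,0],[0,0,0,0]], "grip": -0.2}}

```text
clock: 8.6
position: [0.6456, 0.2592, 0.1513]
tool_rot: [-89.5, 0.3, -75.5]
contact_force: [-0.2, -0.4, -0.6]
gripper_width: 0.398
```

Call:
{"op": "drive_tool", "data": {"series": [[0,-0.1,0,0],[0,-0.15,0,0],[0,-0.2,0,0],[0,-0.3,0,0],[0,-0.3,0,0],[0,-0.3,0,0],[0,0,-0.3,0],[0,0,-0.4,0],[0,0,-0.4,0],[0,0,0,0]]}}

```text
clock: 9.6
position: [0.5166, 0.2244, 0.3214]
tool_rot: [-89.2, 0.4, -75.5]
contact_force: [-0.2, 1.5, 0.3]
gripper_width: 0.401
```

Call:
{"op": "drive_tool", "data": {"series": [[0.3,0,-0.3,0],[0.3,0,-0.3,0],[0.3,0,-0.3,0],[0.3,0,-0.3,0],[0.3,0,-0.3,0],[0.3,0,0,0],[0,0,0,0],[0,0,0,0]]}}

```text
clock: 10.4
position: [0.4043, -0.0292, 0.323]
tool_rot: [-88.3, -0.0, -75.4]
contact_force: [0.5, -0.5, -0.8]
gripper_width: 0.4
```

```bash
python3 go.py;python3 - <<'E'
from bench import robot
import cv2
d=robot.get_image("side"); cv2.imwrite("pics/s6.png",cv2.resize(d["image"][70:200,180:330,::-1],None,fx=4,fy=4,interpolation=2))
d=robot.get_image("top"); cv2.imwrite("pics/t6.png",cv2.resize(d["image"][120:270,80:240,::-1],None,fx=4,fy=4,interpolation=2))
E
```

```text
10.4 p [ 0.4043 -0.0292  0.323 ] F [ 0.5 -0.5 -0.8] w 0.4 j [-15.  -3.  92.   1.  90. -29.]
zhead 14.62 tool y [ 0.029  0.007 -1.   ]
grasp in stand mm [-178.2 -217.1  339. ] r 259.8 q 0.204
```

View pics/s6.png

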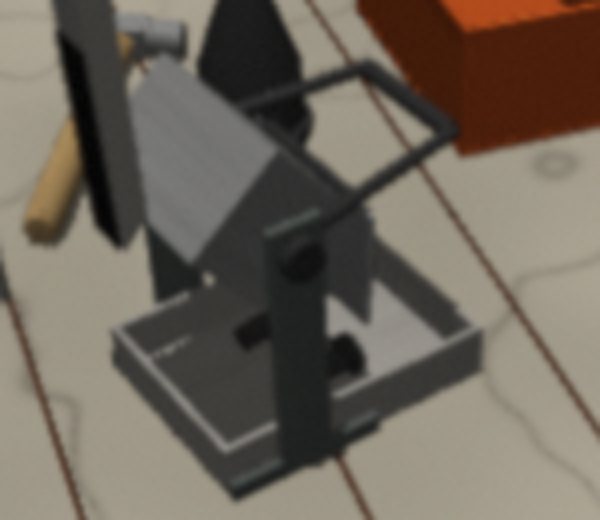

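View pics/t6.png

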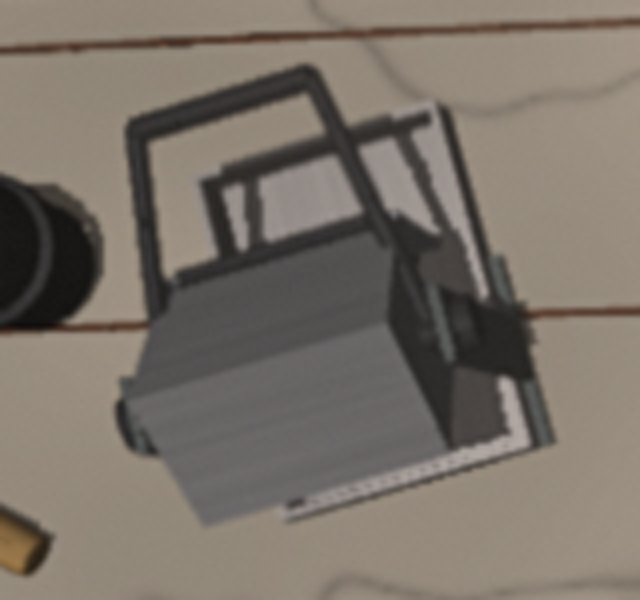

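Run:
```python
from bench import robot
import cv2,numpy as np
from scipy.optimize import least_squares
D={n:robot.get_image(n) for n in("top","side","wrist")}
cv2.imwrite("pics/w6.png",D["wrist"]["image"][:,:,::-1])
c,s=np.cos(.2509),np.sin(.2509);R=np.array([[c,-s,0],[s,c,0],[0,0,1]])
def pr(n,L):
    X=np.array(L,float)/1e3@R.T+[.5226,.2253,0]
    return cv2.projectPoints(X,cv2.Rodrigues(D[n]["R"])[0],D[n]["t"],D[n]["mtx"],D[n]["dist"])[0][:,0]
bar=lambda q:[[120*np.sin(q-.96),y,150+120*np.cos(q-.96)] for y in(40,-40)]
S=np.array([(367,68),(450,130)])/4+[180,70];T=np.array([(135,127),(308,72)])/4+[80,120]
f=lambda q:np.r_[(pr("side",bar(q[0]))-S).ravel(),(pr("top",bar(q[0]))-T).ravel()]
r=least_squares(f,[2.3]);print(r.x,f(r.x).round(1))
# bolts on tray floor ~z=12
d=D["side"]
for uv in [(255,333),(347,355)]:
    u=cv2.undistortPoints(np.array([[[uv[0]/4+180,uv[1]/4+70]]]),d["mtx"],d["dist"])[0,0]
    C=-d["R"].T@d["t"]; v=d["R"].T@[u[0],u[1],1]; X=C+v*(.015-C[2])/v[2]; print((R.T@(X-[.5226,.2253,0])*1e3).round())
```

```text
[2.42778773] [-0.6 -1.1 -0.2 -0.1  0.7  0.   1.6  0.5]
[30. 29. 15.]
[ 64. -19.  15.]
```

View pics/w6.png

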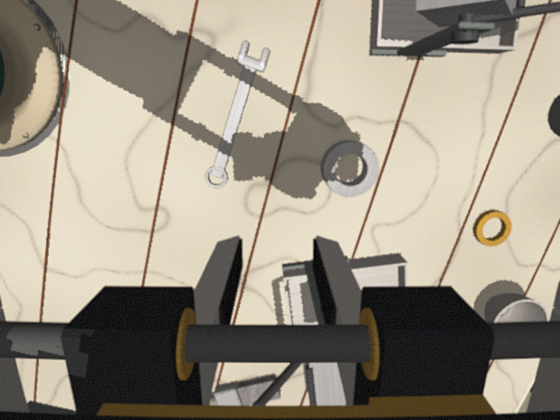

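```bash
python3 -c "
from bench import robot
o=robot.get_obs();print(o['clock'],abs(o['joint_vel']).max());print(robot.sign_off())"
```

```text
10.65 0.20283313289085003
the job is handed in; nothing more can be done
None
```

I turned the deep box (the left-hand one) fully over, and two bolts are lying in the tray below it. I handed the job in at 10.65 s; no verdict is reported.

I gripped the handle bar between the fingers, followed its arc to the stop, opened the fingers and moved the arm clear.

**Checks after release:**
- **Box tilt:** about 2.43 rad, from the bar's ends in both fixed cameras, fitting within about 1.6 px. It needs more than 2.2.
- **Bolts:** roughly (30, 29) mm and (64, -19) mm in the stand's frame, well inside the tray. They are 59 mm apart, too far to be one 46 mm bolt. Neither moved between the last two side pictures.
- **Forces:** the highest reading between moves was about 9 N, and it was near zero once the arm was clear.

**Less certain:**
- **Bolt positions:** these come from the side camera alone, assuming the bolts lie about 15 mm above the table. The uprights and box partly hid them, and the wrist camera's view didn't show them.
- **Grip on the bar:** during the swing the fingers slid up to about 6 mm along the bar from the path I expected. I corrected for this and the grip held.

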